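# Close the vial leak tester and hold the vacuum stroke

## Task

Start the vacuum hold on the vial that stands in the clear chamber of the leak tester: set the loose metal lid on the chamber so that it sits fully down in the rim and level, and let go of it. Then pull the pump's black T-handle out against its return spring until the handle-side edge of the black piston inside the clear barrel is in line with the red ring on the barrel, keep it there, and finish while still holding the handle at the mark. The vials and the date stamp that stand about stay upright where they are.

Things in the scene. Friction and masses are not known exactly. Their poses are not given: they have to be found in the camera images.
- leak_tester: fixed bench vial leak tester: white base plate 120 (x) x 270 (y) mm, top at 14 mm; origin at the centre of its underside. Along its y: clear round chamber (centre y +75) and hand vacuum pump (end blocks 48 wide, 78 high; clear barrel 36 in diameter, y +1 to -84, axis 52 high; brass gland to y -100). The handle pulls out along its -y. Small gauge on the pump's -x side at y +11, top 77 high
- chamber_rim (a point): centre of the chamber's open mouth, at the top of its metal rim, 86 mm above the worktop. Rim 106 mm outside, 86 mm inside diameter; the chamber is 68 mm deep; point axes as the leak tester's
- lid: loose metal lid, 0.2 kg, lying upright: rubber spigot below (80 mm in diameter, tapering to 74, 7 deep), disc 106 in diameter (7 to 17 mm above the origin), black round knob on top, 28 in diameter, 17 to 47 mm above the origin. Origin at the centre of the spigot's underside, z up. Seated, the disc rests on the rim, origin 7 mm below chamber_rim, 3 mm play all round
- pump_plunger (a joint): travel of the pump's plunger (piston, rod and T-handle) out of the barrel, m: 0 home (fully in), 0.062 fully out, always along the leak tester's -y. A spring draws it back home when it is let go: about 4 N at 0, rising by 1.1 N per 10 mm
- handle_grip (a point): centre of the T-handle's cross bar, 90 mm above the worktop; bar 66 mm long along the leak tester's x, 14 thick along the pull (y), 20 high. Moves with the plunger; home: leak tester x 0, y -138 mm, 31 mm clear between bar and brass gland. Below it an upright 18 mm wide goes down to the 8 mm rod (top 56 mm high). Grasp from above, fingers closing along the pull
- piston_edge (a point): middle of the handle-side face of the black piston inside the clear barrel, 52 mm high; moves with the plunger: leak tester y = -18 mm - travel
- mark_ring: red ring, 4 mm wide along the barrel, clamped round the clear barrel with a small screw lug on top (to 81 mm high): the mark. Origin at its centre on the barrel axis, axes as the leak tester's; its place along the barrel varies, so the travel needed is 28 to 48 mm
- test_vial: white vial with a blue cap, 29 mm in diameter, 55 mm high, standing loose in the chamber; origin at the centre of its underside, z up
- vial_red: brown vial with a red cap, 29 mm in diameter, 55 mm high, loose bystander on the worktop; origin under its centre
- vial_green: brown vial with a dark green cap, 29 mm in diameter, 55 mm high, loose bystander on the worktop; origin under its centre
- stamp: brown hand date stamp on a black foot, 25 x 36 mm, 70 mm high, loose bystander standing on the worktop; origin under its centre

How it is judged:
By the outcome, as a careful person would: the job done as asked, in the order asked, and still so for the second after the job is handed in, while the arm keeps its last pose, push and grip.
It also fails if it takes over 64 s, if anything falls off the work surface, if the arm or the gripper's body presses on something with over 40 N, if the wrist force passes 120 N, or if a joint passes its speed limit or range.

## Robot

A 6-joint arm with a two-finger parallel gripper is mounted at the origin on a cart in front of the work surface, level with it; the furniture and walls round the work are solid. World frame = base frame: x ahead of the robot, y to its left, z up, the work surface at z = 0. Lengths are in m, angles in degrees, forces in N, time in s.
With the tool pointing down it reaches from about 0.25 to 0.725 m from the base axis. Payload 9.7 kg.
Tool frame: the origin (TCP) lies between the finger pads; the fingertips stand 25 mm ahead of it and the grasp point (between the pads) lies 6 mm ahead of it; z points along the fingers, y is the line along which they close (so a half turn about z gives the same grasp; the last joint's range is limited). The gripper opens to 85 mm and grips with 20 to 120 N. Pads are 22 mm wide; open, the fingers measure 114 mm over their backs; the gripper's body (76 mm by 85 mm) begins 54 mm behind the grasp point. The pads swing forward as they close: fully open they stand 13 mm farther back than shut.
Start: joints at [-75.63, 4.979, 10.078, 95.1, 0, 90], TCP at [0.136, -0.533, 0.256] pointing down, gripper open.
Joint ranges: [-179.16, 179.16], [-48.56, 103.87], [-65.8, 70.77], [-126.05, 130.52], [-82.76, 87.17], [-180, 180]. Speed limits (degrees/s): [127.2, 127.2, 147.25, 180, 180, 180].

## Interface

Orientations are given as [roll, pitch, yaw] about the fixed x, y, z axes, in that order (R = Rz(yaw) Ry(pitch) Rx(roll)).
In Python, from workcell import bot gives the robot as it stands. The module is installed in compiled form; this text tells all that it offers.
- The arm moves only by the shell command python3 -m pendant FILE [FORCE], which reads ROWS from the file FILE. ROWS is one flat JSON list of numbers that holds 1 to 5 rows one after another, with no inner brackets; each row has 5 numbers: dx, dy, dz in m, then a turn about the tool's z in degrees, then the finger opening in m; each row is the pose to reach, as a shift and turn from the pose commanded when the command began, along the tool's axes at that moment; what a row does not reach only later rows make up. A row lasts 1/12 s, in which the tool goes at most 0.0417 m and 7.16 degrees, less where a joint would pass 70% of its speed; a pose out of reach is approached as far as the arm can. The fingers move at their own pace and stop on an object; FORCE is the grip in N (left out, the last holds). Time passes only in rows, so rows that do not move let the fingers close. It prints the time, the measured TCP pose, the force, the opening and the grip force at its end. Input that does not fit is refused with a message, and nothing moves.
- bot.get_obs(): the state, without advancing time (a new reading comes with each control period).
- bot.camera(name): name is "scene" or "side" or "wrist"; returns the picture (420x560x3 uint8, blue, green, red); there is no depth.
- bot.camera_info(name): a dict with "mtx" (3x3 intrinsics, pixels), "extrinsics" (4x4, takes a point from camera to world coordinates). Camera axes: x right, y down, z forward; pixel columns grow to the right and rows downward; lengths in m; the calibration is good to about 2 mm. A picture is of the moment at which its call begins: read the wrist's pose just before it. camera_info takes no time and is no camera call; for the wrist camera it gives the pose at the moment of the call.
- bot.job_done(): hands the job in; it is judged then, once.
The state is a dict: "time": time; "q": joint angles; "qd": joint speeds; "joint_efforts": joint torques, N m; "ee_pos": TCP position; "tcp_rot": TCP orientation; "wrist_force": force on the tool from outside, world axes, zero at the start; "torque": the same for the moment, N m; "opening": finger opening in m; "grasp_force": force on a finger pad.
Only numpy, scipy, OpenCV 4.12 (cv2) and the standard library are available. Lean on these libraries where they do the work, as an engineer would, in place of code of your own. Each camera call takes 0.05 s, during which the arm holds its last target. There are 200 camera calls.

## Working session

There is one attempt and no reset: what is moved stays moved. The work goes in short steps, Python scripts to look and compute and a shell command to move; the robot and the scene stay as the last step left them, time stands still between calls to the robot, and variables do not carry over. Pictures are saved under pics/ and viewed, at most 10 in all, crops included, and the job is handed in when it is done.

```bash
mkdir -p pics; cat > h.py <<'E'
import numpy as np,cv2
from workcell import bot
def snap(n,f):
    i=bot.camera_info(n);im=bot.camera(n);cv2.imwrite('pics/%s.png'%f,im);np.savez('pics/%s.npz'%f,K=i['mtx'],T=i['extrinsics']);return im,np.array(i['mtx']),np.array(i['extrinsics'])
def load(f):
    d=np.load('pics/%s.npz'%f);return cv2.imread('pics/%s.png'%f),d['K'],d['T']
def onz(p,K,T,z):
    d=T[:3,:3]@np.linalg.inv(K)@np.array([p[0],p[1],1.]);o=T[:3,3];return o+d*(z-o[2])/d[2]
def proj(P,K,T):
    c=T[:3,:3].T@(np.array(P)-T[:3,3]);u=K@c;return u[:2]/u[2]
E
python3 - <<'E'
from h import *
a=snap('scene','s0');b=snap('side','d0');w=snap('wrist','w0')
for x in(a,b,w):print(x[1].round(1).tolist(),x[2].round(3).tolist())
o=bot.get_obs();print(o['ee_pos'],o['tcp_rot'],o['opening'],o['time'])
E
```

```text
[[382.8, 0.0, 278.4], [0.0, 382.8, 210.7], [0.0, 0.0, 1.0]] [[-0.912, -0.23, 0.339, 0.235], [-0.409, 0.553, -0.726, 0.77], [-0.021, -0.801, -0.598, 0.684], [0.0, 0.0, 0.0, 1.0]]
[[409.6, 0.0, 284.8], [0.0, 409.6, 211.9], [0.0, 0.0, 1.0]] [[0.955, -0.085, 0.284, 0.273], [-0.296, -0.344, 0.891, -0.871], [0.022, -0.935, -0.354, 0.462], [0.0, 0.0, 0.0, 1.0]]
[[325.6, 0.0, 276.6], [0.0, 325.6, 206.7], [0.0, 0.0, 1.0]] [[0.248, -0.928, -0.279, 0.207], [-0.969, -0.238, -0.07, -0.514], [-0.001, 0.288, -0.958, 0.373], [0.0, 0.0, 0.0, 1.0]]
[ 0.13646835 -0.53264431  0.25574135] [-1.79940054e+02 -6.99421880e-04  1.43688312e+01] 0.08513480812692549 0.15
```

View pics/s0.png

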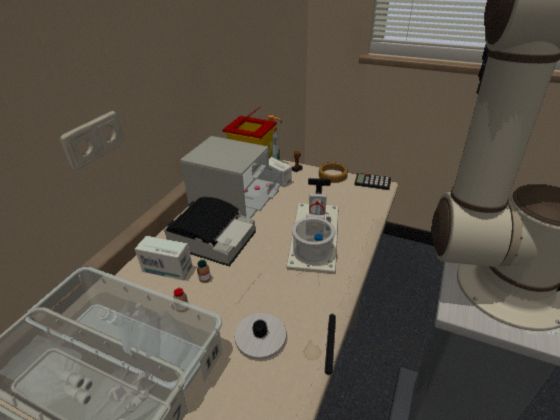

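View pics/d0.png

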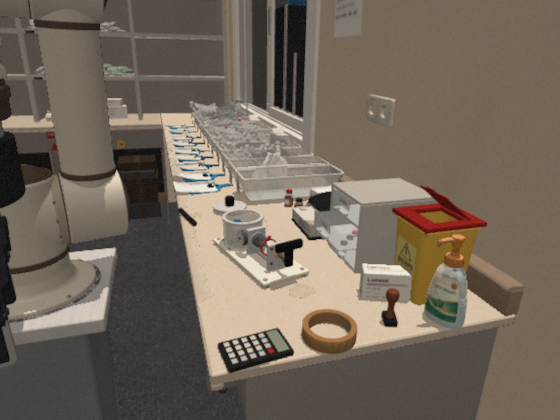

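The scene view shows the lid with its knob at (260,328), the chamber at (314,240), the T-handle at (319,183), the vials at (203,270) and (179,298), and the stamp at (297,160). The side view shows the rim at about (243,218) and the handle at (290,247). Next: rough positions from these.

```bash
python3 - <<'E'
from h import *
s=load('s0')[1:];d=load('d0')[1:]
for n,p,z in[('lid disc',(261,335),.017),('knobtop',(260,324),.047),('rim',(314,228),.086),('bar',(319,182),.095),('vr',(179,293),.055),('vg',(203,264),.055),('plate c1',(290,265),.014),('c2',(336,268),.014),('c3',(297,206),.014),('c4',(338,206),.014)]:print(n,onz(p,*s,z).round(3))
for n,p,z in[('knobtop',(230,198),.047),('rim',(243,216),.086),('bar',(288,247),.095),('c1',(268,279),.014),('c2',(304,268),.014)]:print(n,onz(p,*d,z).round(3))
a=cv2.resize(load('s0')[0][170:380,160:360],None,fx=2.8,fy=2.8,interpolation=2)
b=cv2.resize(load('d0')[0][180:300,170:330],None,fx=5,fy=5,interpolation=2)
cv2.imwrite('pics/c1.png',a);cv2.imwrite('pics/c2.png',b)
E
```

```text
lid disc [0.473 0.359 0.017]
knobtop [0.476 0.355 0.047]
rim [0.464 0.075 0.086]
bar [ 0.518 -0.114  0.095]
vr [0.668 0.358 0.055]
vg [0.669 0.263 0.055]
plate c1 [0.497 0.149 0.014]
c2 [0.391 0.115 0.014]
c3 [ 0.573 -0.086  0.014]
c4 [ 0.461 -0.132  0.014]
knobtop [0.476 0.331 0.047]
rim [0.464 0.073 0.086]
bar [ 0.513 -0.145  0.095]
c1 [ 0.476 -0.124  0.014]
c2 [ 0.568 -0.098  0.014]
```

View pics/c2.png

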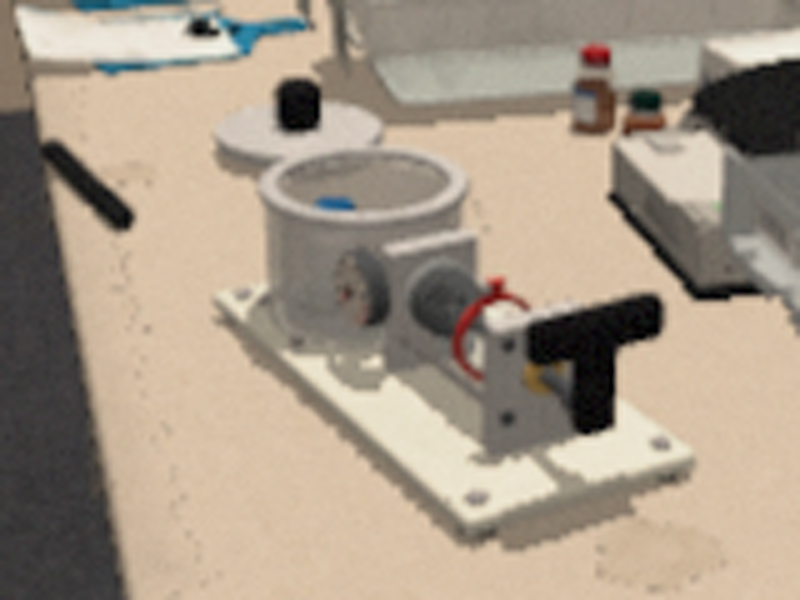

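The crop shows the chamber rim centred at crop (363,187), the gauge at (362,288), the ring at (490,335), the T-bar at (595,330), and the lid knob at (298,105). The tester's yaw is about 14°, the same as the tool's, so the handle grasp needs almost no turn. I'll move above the tester for a wrist look.

```bash
echo '[0.146,-0.135,-0.02,0,0.085,0.146,-0.135,-0.02,0,0.085,0.146,-0.135,-0.02,0,0.085,0.146,-0.135,-0.02,0,0.085,0.146,-0.135,-0.02,0,0.085]' > path.dat && python3 -m pendant path.dat
echo '[0.146,-0.135,-0.02,0,0.085,0.146,-0.135,-0.02,0,0.085,0.146,-0.135,-0.02,0,0.085,0.146,-0.135,-0.02,0,0.085,0.146,-0.135,-0.02,0,0.085]' > path.dat && python3 -m pendant path.dat
echo '[0.14,-0.13,-0.02,0,0.085,0.14,-0.13,-0.02,0,0.085,0.14,-0.13,-0.02,0,0.085,0.14,-0.13,-0.02,0,0.085,0.14,-0.13,-0.02,0,0.085]' > path.dat && python3 -m pendant path.dat
echo '[0.02,-0.02,0,0,0.085,0.02,-0.02,0,0,0.085]' > path.dat && python3 -m pendant path.dat
python3 - <<'E'
from h import *
snap('wrist','w1');cv2.imwrite('pics/w1b.png',cv2.resize(load('w1')[0],(800,600),interpolation=2))
E
```

```text
time: 0.57
ee_pos: [0.2451, -0.3635, 0.2765]
tcp_rot: [-180.0, -0.0, 14.4]
wrist_force: [0.1, -0.6, 1.3]
opening: 0.0851
grasp_force: 0.0
time: 0.98
ee_pos: [0.3531, -0.1964, 0.2967]
tcp_rot: [180.0, -0.0, 14.4]
wrist_force: [-0.2, -0.2, -0.3]
opening: 0.0849
grasp_force: 0.0
time: 1.4
ee_pos: [0.457, -0.035, 0.3162]
tcp_rot: [-180.0, -0.0, 14.5]
wrist_force: [0.9, -1.2, -0.2]
opening: 0.0851
grasp_force: 0.0
time: 1.57
ee_pos: [0.4719, -0.0104, 0.3153]
tcp_rot: [-179.9, 0.0, 14.6]
wrist_force: [1.4, 0.1, -0.1]
opening: 0.085
grasp_force: 0.0
```

View pics/w1b.png

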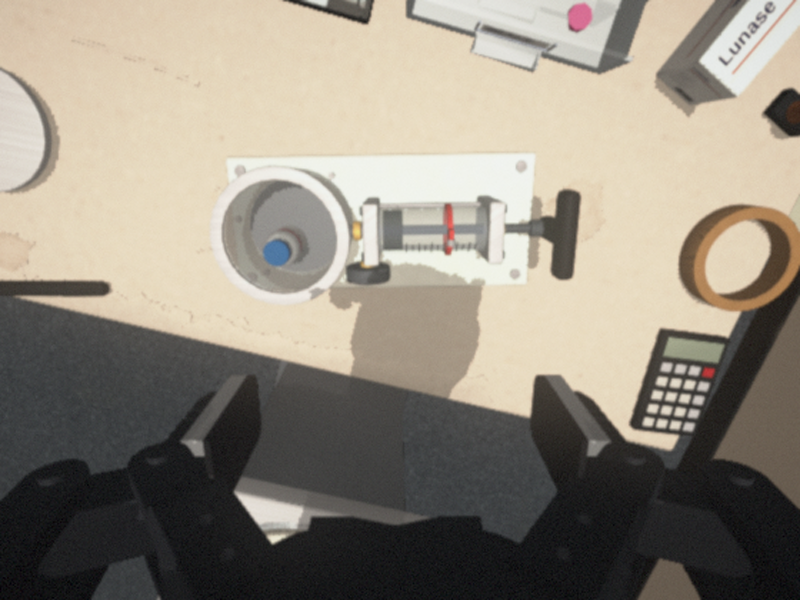

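The wrist picture (shown at ×1.43) has the rim centred at about (282,234), the piston's handle-side edge at about (402,230), the red ring at (449,229), the bar at (566,234), and the plate's top edge running from (227,157) to (535,153). The lid is cut off on the left.

```bash
python3 - <<'E'
from h import *
im,K,T=load('w1')
f=lambda x,y,z:onz((x*.7,y*.7),K,T,z)
# rim: bright outline fit
g=cv2.cvtColor(im,cv2.COLOR_BGR2HSV)
m=((g[...,2]>150)&(g[...,1]<28)).astype(np.uint8);m[:, :140]=0;m[:,250:]=0;m[:105]=0;m[215:]=0
n,l,st,_=cv2.connectedComponentsWithStats(m);print(st[1:][st[1:,4]>100])
R=f(281.5,234.5,.085);print('rim',R)
a,b=f(227,157,.014),f(535,153,.014);print('edge',a,b,np.degrees(np.arctan2(*(a-b)[:2]*[-1,1])))
B=f(571,234,.1);print('bar',B)
yaw=np.arctan2(-(a-b)[0],(a-b)[1]);y=np.array([-np.sin(yaw),np.cos(yaw),0])
O=R-.075*y
for q,z in[((402,229),.068),((449,227),.072),((571,234),.1),((229,157),.014),((535,153),.014)]:
  P=f(*q,z);print((P-O)@y,(P-O)@[y[1],-y[0],0])
r=((g[...,1]>150)&((g[...,0]<8)|(g[...,0]>172))&(g[...,2]>80));r[:, :290]=0;r[:,340:]=0
v,u=np.nonzero(r);print(u.mean()/.7,v.mean()/.7,[(i/.7,u[v==i].mean()/.7) for i in np.unique(v)])
# image of known tester points with yaw
print('lid view',f(0,130,.017))
E
```

```text
[[ 147  109  103  105 5597]]
rim [0.46596539 0.07718608 0.085     ]
edge [0.50466796 0.14904575 0.014     ] [ 0.57461483 -0.10700456  0.014     ] 15.279060207631042
bar [ 0.5219637  -0.12692163  0.1       ]
-0.01573455485359452 0.00043577091711321787
-0.052133436895360645 0.002151622183915066
-0.13664997829129127 0.00023241408790184885
0.13239436198517757 0.05624962945931852
-0.13131155348751375 0.05627108380189347
449.84126984126993 225.66137566137567 [(np.float64(214.2857142857143), np.float64(448.5714285714286)), (np.float64(215.71428571428572), np.float64(449.28571428571433)), (np.float64(217.14285714285717), np.float64(449.28571428571433)), (np.float64(218.57142857142858), np.float64(449.28571428571433)), (np.float64(220.0), np.float64(449.28571428571433)), (np.float64(221.42857142857144), np.float64(449.28571428571433)), (np.float64(222.85714285714286), np.float64(449.28571428571433)), (np.float64(224.2857142857143), np.float64(449.28571428571433)), (np.float64(225.71428571428572), np.float64(450.00000000000006)), (np.float64(230.00000000000003), np.float64(450.00000000000006)), (np.float64(231.42857142857144), np.float64(450.7142857142857)), (np.float64(232.85714285714286), np.float64(450.7142857142857)), (np.float64(234.2857142857143), np.float64(450.7142857142857)), (np.float64(235.71428571428572), np.float64(450.7142857142857)), (np.float64(237.14285714285717), np.float64(450.7142857142857))]
lid view [0.47845972 0.3367505  0.017     ]
```

The tester pose agrees with its known dimensions: rim (0.466, 0.077), yaw 15.3°, travel about 35 mm. Next, above the lid.

```bash
echo '[0.045,-0.175,0.05,0,0.085,0.045,-0.175,0.05,0,0.085,0.045,-0.175,0.05,0,0.085,0.045,-0.175,0.05,0,0.085,0.045,-0.175,0.05,0,0.085]' > path.dat && python3 -m pendant path.dat
echo '[0.045,-0.175,0.05,0,0.085,0.045,-0.175,0.05,0,0.085,0.045,-0.175,0.05,0,0.085,0.045,-0.175,0.05,0,0.085,0.045,-0.175,0.05,0,0.085]' > path.dat && python3 -m pendant path.dat
echo '[0,0,0,0,0.06,0,0,0,0,0.06,0,0,0,0,0.06]' > path.dat && python3 -m pendant path.dat
python3 - <<'E'
from h import *
snap('wrist','w2');cv2.imwrite('pics/w2b.png',cv2.resize(load('w2')[0],(800,600),interpolation=2))
E
```

```text
time: 2.03
ee_pos: [0.4764, 0.1458, 0.2648]
tcp_rot: [-178.9, 0.1, 16.6]
wrist_force: [-0.2, -0.4, 0.1]
opening: 0.0848
grasp_force: 0.0
time: 2.45
ee_pos: [0.5059, 0.1922, 0.2284]
tcp_rot: [-177.3, 0.1, 19.6]
wrist_force: [-0.6, -0.8, 0.6]
opening: 0.0849
grasp_force: 0.0
time: 2.7
ee_pos: [0.5053, 0.1922, 0.2298]
tcp_rot: [-177.3, 0.0, 19.6]
wrist_force: [0.3, -0.3, 0.3]
opening: 0.0599
grasp_force: 0.0
```

View pics/w2b.png

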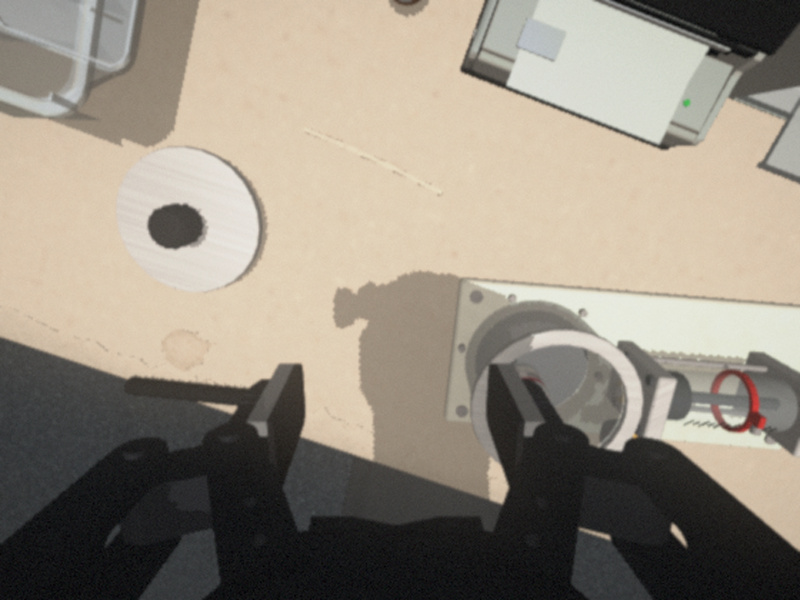

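The wrist view shows the lid disc centred at (190,219) and its knob at (176,226). The arm stalled short and the tool is tilted and turned, so a joint limit is likely.

```bash
python3 - <<'E'
from h import *
o=bot.get_obs();print(o['q'],o['ee_pos'],o['tcp_rot'])
im,K,T=load('w2');f=lambda x,y,z:onz((x*.7,y*.7),K,T,z)
print('disc',f(190,219,.017),'knob',f(175,225,.047))
E
```

```text
[ 19.54534129   3.19302941   5.23013843  92.05776819   2.67437217
 179.94084217] [0.50524225 0.19223906 0.22994987] [-1.77325608e+02  1.78988805e-02  1.96044347e+01]
disc [0.47967516 0.35144505 0.017     ] knob [0.48111551 0.34744392 0.047     ]
```

Joint 6 is at its 180° limit (yaw = q1 − q6 + 180), so I need a larger yaw at the lid. I'll turn in place and check that the tilt goes away.

```bash
echo '[0,0,0,-30,0.06,0,0,0,-30,0.06,0,0,0,-30,0.06,0,0,0,-30,0.06,0,0,0,-30,0.06]' > path.dat && python3 -m pendant path.dat
echo '[0,0,0,-5,0.06,0,0,0,-5,0.06,0,0,0,-5,0.06]' > path.dat && python3 -m pendant path.dat
python3 - <<'E'
from h import *
o=bot.get_obs();print(o['q'],o['ee_pos'],o['tcp_rot'])
im,K,T=load('w2');f=lambda x,y,z:onz((x*.7,y*.7),K,T,z)
print('crate corner',f(175,135,0),f(140,40,.1),f(55,115,.1))
s=load('s0')[1:];print(onz((218,325),*s,.1),onz((212,352),*s,0))
E
```

```text
time: 3.17
ee_pos: [0.5051, 0.1924, 0.2299]
tcp_rot: [-177.7, -1.3, 49.9]
wrist_force: [-0.1, -0.3, -0.2]
opening: 0.0602
grasp_force: 0.0
time: 3.42
ee_pos: [0.5052, 0.1926, 0.2296]
tcp_rot: [-177.8, -1.5, 54.4]
wrist_force: [-0.3, 0.8, -0.0]
opening: 0.0602
grasp_force: 0.0
[ 19.57866859   3.20689702   5.21015528  92.0368519    2.68018421
 145.19122214] [0.5051615  0.19257196 0.2296399 ] [-177.77971119   -1.50198605   54.35755328]
crate corner [0.53043245 0.38186056 0.        ] [0.58109513 0.35830199 0.1       ] [0.5322     0.39429312 0.1       ]
[0.52542267 0.42223116 0.1       ] [0.55219281 0.42329153 0.        ]
```

The 2.7° tilt is now in the commanded pose. Pinning q6 at its opposite limit should push q5 the other way. The time allows it, and the flipped yaw (195°) then keeps q6 mid-range for the whole job.

```bash
echo '[0,0,0,-35,0.06,0,0,0,-35,0.06,0,0,0,-35,0.06,0,0,0,-35,0.06,0,0,0,-35,0.06]' > path.dat && python3 -m pendant path.dat >/dev/null
echo '[0,0,0,-35,0.06,0,0,0,-35,0.06,0,0,0,-35,0.06,0,0,0,-35,0.06,0,0,0,-35,0.06]' > path.dat && python3 -m pendant path.dat >/dev/null
echo '[0,0,0,-35,0.06,0,0,0,-35,0.06,0,0,0,-35,0.06,0,0,0,-35,0.06,0,0,0,-35,0.06]' > path.dat && python3 -m pendant path.dat >/dev/null
echo '[0,0,0,-35,0.06,0,0,0,-35,0.06,0,0,0,-35,0.06,0,0,0,-35,0.06,0,0,0,-35,0.06]' > path.dat && python3 -m pendant path.dat >/dev/null
echo '[0,0,0,-35,0.06,0,0,0,-35,0.06,0,0,0,-35,0.06,0,0,0,-35,0.06,0,0,0,-35,0.06]' > path.dat && python3 -m pendant path.dat >/dev/null
echo '[0,0,0,-35,0.06,0,0,0,-35,0.06,0,0,0,-35,0.06,0,0,0,-35,0.06,0,0,0,-35,0.06]' > path.dat && python3 -m pendant path.dat >/dev/null
echo '[0,0,0,-35,0.06,0,0,0,-35,0.06,0,0,0,-35,0.06,0,0,0,-35,0.06,0,0,0,-35,0.06]' > path.dat && python3 -m pendant path.dat >/dev/null
echo '[0,0,0,-35,0.06,0,0,0,-35,0.06,0,0,0,-35,0.06,0,0,0,-35,0.06,0,0,0,-35,0.06]' > path.dat && python3 -m pendant path.dat >/dev/null
echo '[0,0,0,-35,0.06,0,0,0,-35,0.06,0,0,0,-35,0.06,0,0,0,-35,0.06,0,0,0,-35,0.06]' > path.dat && python3 -m pendant path.dat
echo '[0,0,0,-12,0.06,0,0,0,-12,0.06]' > path.dat && python3 -m pendant path.dat
python3 -c "
from h import *
o=bot.get_obs();print(o['q'],o['ee_pos'],o['tcp_rot'])"
```

```text
time: 7.17
ee_pos: [0.5052, 0.1926, 0.2294]
tcp_rot: [-177.4, 0.5, 9.8]
wrist_force: [0.3, 0.7, -0.4]
opening: 0.0601
grasp_force: 0.0
time: 7.33
ee_pos: [0.502, 0.2011, 0.2294]
tcp_rot: [-177.8, -0.0, 20.8]
wrist_force: [-0.3, -0.3, -0.1]
opening: 0.0596
grasp_force: 0.0
[  20.75091248    3.15987643    5.14239648   91.94591484    2.24113752
 -180.01059139] [0.50198072 0.20106531 0.22938631] [-1.77758869e+02 -3.70193878e-02  2.07614958e+01]
```

```bash
echo '[0,0,0,-7,0.06,0,0,0,-7,0.06]' > path.dat && python3 -m pendant path.dat
python3 -c "
from h import *
o=bot.get_obs();print(o['q'],o['ee_pos'],o['tcp_rot'])"
```

```text
time: 7.5
ee_pos: [0.4862, 0.2349, 0.2295]
tcp_rot: [-179.1, -0.3, 25.1]
wrist_force: [-0.2, -1.2, -0.3]
opening: 0.0599
grasp_force: 0.0
[  25.36775446    2.81014059    4.80446025   91.69669688    0.87021013
 -179.70366789] [0.48617226 0.23488646 0.22946285] [-179.12826238   -0.29311829   25.07145265]
```

```bash
echo '[0,0,0,-4.5,0.06,0,0,0,-4.5,0.06]' > path.dat && python3 -m pendant path.dat
echo '[0,0,0,0,0.06]' > path.dat && python3 -m pendant path.dat
python3 -c "
from h import *
o=bot.get_obs();print(o['q'],o['ee_pos'],o['tcp_rot'])"
```

```text
time: 7.67
ee_pos: [0.4766, 0.2527, 0.2295]
tcp_rot: [180.0, -0.3, 27.7]
wrist_force: [0.1, 0.2, 0.6]
opening: 0.06
grasp_force: 0.0
time: 7.75
ee_pos: [0.4774, 0.2514, 0.2294]
tcp_rot: [180.0, -0.3, 27.6]
wrist_force: [-0.1, -0.4, 0.0]
opening: 0.0602
grasp_force: 0.0
[ 2.77872791e+01  2.72025277e+00  4.70881175e+00  9.16534734e+01
 -3.95656384e-02 -1.79779291e+02] [0.47740383 0.2513681  0.22941418] [179.96172545  -0.3352355   27.56656646]
```

The tilt is down to 0.3°. Now I'll flip to yaw 195° by turning +192°, away from the limits.

```bash
echo '[0,0,0,35,0.06,0,0,0,35,0.06,0,0,0,35,0.06,0,0,0,35,0.06,0,0,0,35,0.06]' > path.dat && python3 -m pendant path.dat >/dev/null
echo '[0,0,0,35,0.06,0,0,0,35,0.06,0,0,0,35,0.06,0,0,0,35,0.06,0,0,0,35,0.06]' > path.dat && python3 -m pendant path.dat >/dev/null
echo '[0,0,0,35,0.06,0,0,0,35,0.06,0,0,0,35,0.06,0,0,0,35,0.06,0,0,0,35,0.06]' > path.dat && python3 -m pendant path.dat >/dev/null
echo '[0,0,0,35,0.06,0,0,0,35,0.06,0,0,0,35,0.06,0,0,0,35,0.06,0,0,0,35,0.06]' > path.dat && python3 -m pendant path.dat >/dev/null
echo '[0,0,0,35,0.06,0,0,0,35,0.06,0,0,0,35,0.06,0,0,0,35,0.06,0,0,0,35,0.06]' > path.dat && python3 -m pendant path.dat >/dev/null
echo '[0,0,0,17,0.06,0,0,0,17,0.06,0,0,0,17,0.06,0,0,0,17,0.06]' > path.dat && python3 -m pendant path.dat
python3 - <<'E'
from h import *
im,K,T=snap('wrist','w3');cv2.imwrite('pics/w3b.png',cv2.resize(im,(800,600),interpolation=2))
print(bot.get_obs()['q'])
for z,P in((.017,(.48,.35,.017)),(.047,(.48,.35,.047))):print(proj(P,K,T)/.7)
E
```

```text
time: 10.17
ee_pos: [0.4781, 0.25, 0.2294]
tcp_rot: [180.0, 0.3, -164.7]
wrist_force: [0.2, -0.2, -0.1]
opening: 0.06
grasp_force: 0.0
[ 2.76348441e+01  2.72914970e+00  4.71230885e+00  9.16549926e+01
 -4.08811880e-02  1.20721787e+01]
[523.63897731 297.11401546]
[535.33573761 310.1652898 ]
```

View pics/w3b.png

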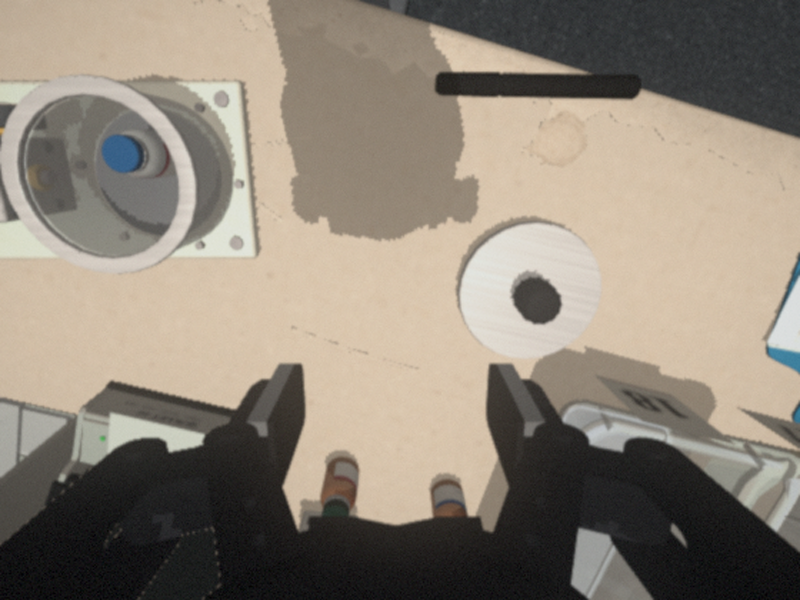

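The picture shows the lid disc centred at (530,289), the knob at (537,300), the rim outline spanning 2–196 × 75–272 and so centred at (99,173), and the crate's nearest corner at about (565,410).

```bash
python3 - <<'E'
from h import *
im,K,T=load('w3');f=lambda x,y,z:onz((x*.7,y*.7),K,T,z)
print('disc',f(530,289,.0165),'rim',f(99,173.5,.085),'knob',f(537,300,.045))
g=cv2.cvtColor(im,cv2.COLOR_BGR2HSV)
m=((g[...,2]>150)&(g[...,1]<28)).astype(np.uint8)
n,l,st,c=cv2.connectedComponentsWithStats(m)
for i in range(1,n):
  if st[i,4]>1500:
    ct=max(cv2.findContours((l==i).astype(np.uint8),0,1)[0],key=cv2.contourArea);h=cv2.convexHull(ct);e=cv2.fitEllipse(h);print(st[i],e,onz(e[0],K,T,.0165),onz(e[0],K,T,.085))
o=bot.get_obs();p=o['ee_pos'];print(p)
def tool(t):
  from scipy.spatial.transform import Rotation as R
  return R.from_euler('xyz',o['tcp_rot'],degrees=True).inv().apply(np.array(t)-p)
print(tool(f(530,289,.0165)*[1,1,0]+[0,0,.047]))
E
```

```text
disc [0.47295726 0.35256463 0.0165    ] rim [0.45958909 0.07874109 0.085     ] knob [0.47332818 0.34933939 0.045     ]
[   0   53  177  138 8082] ((79.35594177246094, 120.2217025756836), (141.04237365722656, 286.4217224121094), 90.79605865478516) [0.46959772 0.04818689 0.0165    ] [0.45659302 0.08618225 0.085     ]
[ 321  155  100   96 6412] ((370.5428161621094, 202.8035888671875), (92.2970199584961, 100.75630187988281), 58.60836410522461) [0.47360585 0.35229078 0.0165    ] [0.45976838 0.32710206 0.085     ]
[  51  288   92   37 1611] ((88.98454284667969, 305.960205078125), (39.37932205200195, 102.86154174804688), 90.31584167480469) [0.67857343 0.07870713 0.0165    ] [0.62214956 0.11036126 0.085     ]
[0.47809266 0.25010173 0.22936205]
[-0.02149355  0.09999294  0.18253869]
```

The wrist camera has about a ±3.3 mm bias along the tool's x, seen by comparing the two opposite yaws. The corrected lid is at (0.4767, 0.352) and the rim at (0.463, 0.078). Over the lid and down now.

```bash
echo '[-0.0256,0.0987,0.05,0,0.06,-0.0256,0.0987,0.05,0,0.06,-0.0256,0.0987,0.05,0,0.06,-0.0256,0.0987,0.05,0,0.06]' > path.dat && python3 -m pendant path.dat
echo '[0,0,0.03,0,0.06,0,0,0.06,0,0.06,0,0,0.09,0,0.06,0,0,0.115,0,0.06,0,0,0.131,0,0.06]' > path.dat && python3 -m pendant path.dat
echo '[0,0,0,0,0.06,0,0,0,0,0.06]' > path.dat && python3 -m pendant path.dat
```

```text
time: 10.55
ee_pos: [0.475, 0.3557, 0.1755]
tcp_rot: [-180.0, 0.1, -164.1]
wrist_force: [0.1, -0.1, -0.1]
opening: 0.0602
grasp_force: 0.0
time: 10.97
ee_pos: [0.4761, 0.3517, 0.0457]
tcp_rot: [-180.0, 0.2, -164.3]
wrist_force: [0.4, -0.9, -1.2]
opening: 0.0599
grasp_force: 0.0
time: 11.13
ee_pos: [0.4767, 0.3523, 0.0484]
tcp_rot: [-180.0, 0.3, -164.3]
wrist_force: [0.0, 0.2, 0.2]
opening: 0.0601
grasp_force: 0.0
```

Close gently on the knob, then lift a little.

```bash
echo '[0,0,0,0,0.02,0,0,0,0,0.02,0,0,0,0,0.02,0,0,0,0,0.02,0,0,0,0,0.02]' > path.dat && python3 -m pendant path.dat 40
echo '[0,0,0,0,0.02,0,0,0,0,0.02,0,0,0,0,0.02]' > path.dat && python3 -m pendant path.dat
echo '[0,0,-0.02,0,0.02,0,0,-0.05,0,0.02,0,0,-0.08,0,0.02,0,0,-0.11,0,0.02,0,0,-0.11,0,0.02]' > path.dat && python3 -m pendant path.dat
echo '[0,0,0,0,0.02,0,0,0,0,0.02]' > path.dat && python3 -m pendant path.dat
python3 - <<'E'
from h import *
im,K,T=snap('wrist','w4');cv2.imwrite('pics/w4b.png',cv2.resize(im,(800,600),interpolation=2));snap('side','d4')
E
```

```text
time: 11.55
ee_pos: [0.4776, 0.3535, 0.0504]
tcp_rot: [179.9, 0.5, -164.3]
wrist_force: [-0.1, -1.6, 5.8]
opening: 0.0261
grasp_force: 39.5
time: 11.8
ee_pos: [0.4776, 0.3535, 0.0505]
tcp_rot: [179.9, 0.5, -164.3]
wrist_force: [-0.1, -1.3, 6.1]
opening: 0.0265
grasp_force: 39.5
time: 12.22
ee_pos: [0.4779, 0.3541, 0.1658]
tcp_rot: [179.8, 0.8, -164.3]
wrist_force: [0.5, 0.7, -1.1]
opening: 0.0263
grasp_force: 40.0
time: 12.38
ee_pos: [0.4761, 0.3528, 0.1581]
tcp_rot: [180.0, 0.3, -164.3]
wrist_force: [0.3, -0.2, -2.7]
opening: 0.0261
grasp_force: 39.9
```

View pics/w4b.png

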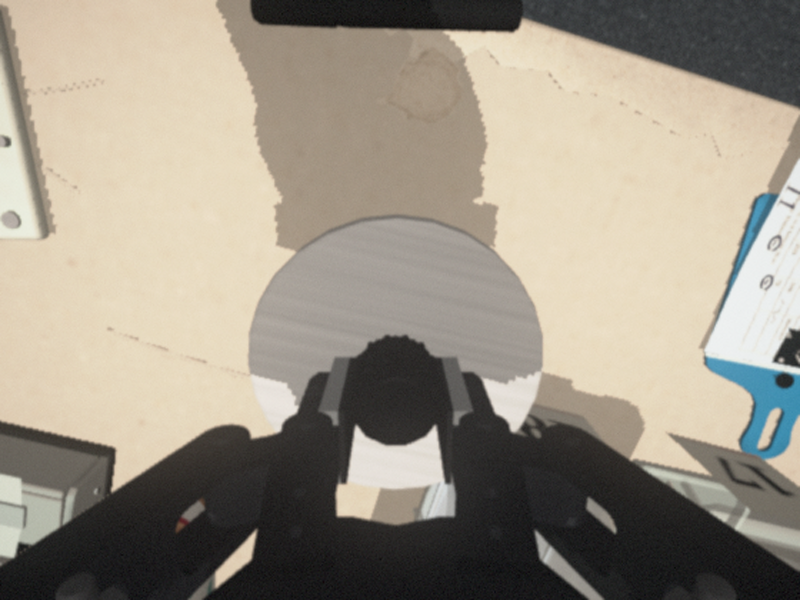

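The lid is held level in the pads. Its disc outline spans 248–543 × 216–489 and so is centred at about (396,352).

```bash
python3 - <<'E'
from h import *
im,K,T=load('w4');p=np.array([.4761,.3528,.1581]);y=np.radians(-164.3)
c=onz((395.5*.7,352*.7),K,T,.1247);d=c-p
X=np.array([np.cos(y),np.sin(y)]);Y=np.array([np.sin(y),-np.cos(y)])
print(c,'tool',d[:2]@X,d[:2]@Y)
b=onz((395.5*.7,489*.7),K,T,.1247);t=onz((395.5*.7,216*.7),K,T,.1247);l=onz((248*.7,352*.7),K,T,.1247);r=onz((543*.7,352*.7),K,T,.1247)
print(np.linalg.norm(b-t),np.linalg.norm(l-r),((b+t+l+r)/4-c)[:2])
D=np.array([.463,.078])-p[:2];print('tool delta to rim',D@X,D@Y)
I=cv2.resize(load('d4')[0][120:300,140:380],(800,600),interpolation=2);cv2.imwrite('pics/d4b.png',I)
E
```

```text
[0.46911117 0.35160888 0.1247    ] tool 0.007050409049042962 0.0007444978043119021
0.10492817947988854 0.10345408064558267 [0.00243882 0.00068728]
tool delta to rim 0.08697226443235419 -0.26100282607571257
```

Now over the rim at this height (the spigot clears the rim by about 20 mm), then check from the fixed cameras.

```bash
echo '[0.012,-0.037,0,0,0.02,0.024,-0.074,0,0,0.02,0.036,-0.111,0,0,0.02,0.048,-0.147,0,0,0.02,0.058,-0.175,0,0,0.02]' > path.dat && python3 -m pendant path.dat
echo '[0.009,-0.028,0,0,0.02,0.018,-0.055,0,0,0.02,0.026,-0.077,0,0,0.02,0.028,-0.085,0,0,0.02,0.028,-0.085,0,0,0.02]' > path.dat && python3 -m pendant path.dat
echo '[0,0,0,0,0.02,0,0,0,0,0.02,0,0,0,0,0.02]' > path.dat && python3 -m pendant path.dat
python3 - <<'E'
from h import *
a=snap('scene','s5')[0];b=snap('side','d5')[0];snap('wrist','w5')
I=np.hstack([cv2.resize(a[190:290,264:364],(400,400),interpolation=2),cv2.resize(b[170:270,195:295],(400,400),interpolation=2)]);cv2.imwrite('pics/c5.png',I)
print(bot.get_obs()['ee_pos'])
E
```

```text
time: 12.9
ee_pos: [0.4665, 0.1662, 0.1567]
tcp_rot: [-180.0, 0.2, -164.4]
wrist_force: [1.4, 0.0, -2.3]
opening: 0.0264
grasp_force: 40.1
time: 13.32
ee_pos: [0.4631, 0.0777, 0.157]
tcp_rot: [180.0, 0.2, -164.5]
wrist_force: [-0.1, 0.1, -1.4]
opening: 0.0262
grasp_force: 40.2
time: 13.57
ee_pos: [0.4635, 0.0802, 0.1575]
tcp_rot: [180.0, 0.3, -164.3]
wrist_force: [-0.4, -0.1, -1.7]
opening: 0.0261
grasp_force: 40.2
[0.46351676 0.07998885 0.15773401]
```

View pics/c5.png

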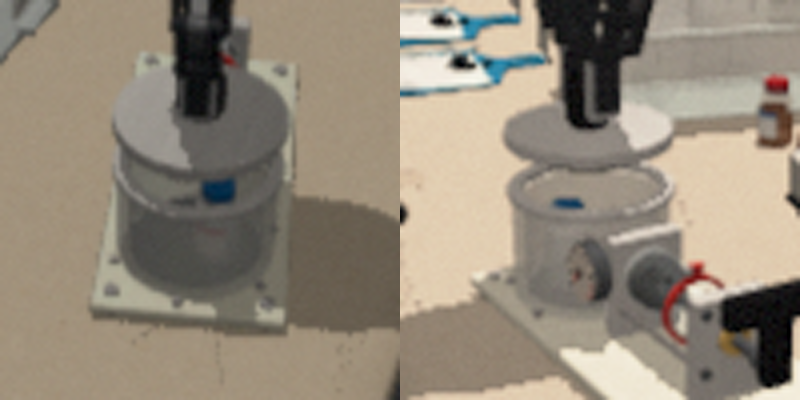

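The crops show the lid above the rim. In the scene crop the disc spans columns 113–289 and the rim 114–285. In the side crop the disc spans 503–674 and the rim about 510–674. I'll solve both centres from the two columns.

```bash
python3 - <<'E'
from h import *
from scipy.optimize import least_squares
_,K,T=load('s5');_,K2,T2=load('d5')
# tangent columns of horizontal circle radius .053
th=np.linspace(0,2*np.pi,361)
def ext(c,z,K,T):
    P=np.c_[c[0]+.053*np.cos(th),c[1]+.053*np.sin(th),np.full(361,z)]
    q=(P-T[:3,3])@T[:3,:3];u=K[0,0]*q[:,0]/q[:,2]+K[0,2];v=K[1,1]*q[:,1]/q[:,2]+K[1,2];return np.array([u.min(),u.max(),v.min(),v.max()])
def sol(s,d,z):
    r=least_squares(lambda c:np.r_[ext(c,z,K,T)[:2].mean()-s,ext(c,z,K2,T2)[:2].mean()-d],[.46,.08]);return r.x
for n,a,b,z in(('lid',264+201/4,195+188.5/4,.119),('rim',264+199.5/4,195+192/4,.083)):
    c=sol(a,b,z);print(n,c,ext(c,z,K,T)*4-np.array([264,264,190,190])*4,ext(c,z,K2,T2)*4-np.array([195,195,170,170])*4+[400,400,0,0])
# finer edges: print gray rows near rim in scene/side originals
for f,rows,c0,c1 in(('s5',(218,219,220),285,345),('s0',(228,230),285,345),('d5',(202,203),215,275),('d0',(216,217,218),215,275)):
    g=cv2.cvtColor(load(f)[0],6)
    for r in rows:
        G=np.abs(np.diff(g[r,c0:c1].astype(int)));print(f,r,[(c0+i,int(G[i])) for i in np.nonzero(G>12)[0]])
E
```

```text
lid [0.46371513 0.07899731] [112.10155712 289.89844288  61.30818125 170.29358084] [502.99664046 674.00335954 104.14717339 161.0149322 ]
rim [0.46464755 0.07535975] [112.92493679 286.07506321 103.24351624 213.21793428] [507.32568551 676.67431449 157.49613942 219.17011508]
s5 218 [(np.int64(305), 15), (np.int64(306), 36), (np.int64(307), 18), (np.int64(308), 17), (np.int64(309), 32), (np.int64(315), 20), (np.int64(317), 22), (np.int64(318), 30), (np.int64(319), 22), (np.int64(335), 30), (np.int64(336), 15)]
s5 219 [(np.int64(292), 16), (np.int64(306), 38), (np.int64(307), 15), (np.int64(309), 16), (np.int64(318), 32), (np.int64(335), 26)]
s5 220 [(np.int64(291), 16), (np.int64(292), 24), (np.int64(306), 35), (np.int64(311), 13), (np.int64(316), 14), (np.int64(335), 25)]
s0 228 [(np.int64(295), 45), (np.int64(305), 21), (np.int64(323), 17), (np.int64(324), 17), (np.int64(325), 17), (np.int64(329), 39), (np.int64(330), 33), (np.int64(334), 15), (np.int64(336), 44), (np.int64(337), 29)]
s0 230 [(np.int64(295), 41), (np.int64(305), 15), (np.int64(323), 15), (np.int64(329), 19), (np.int64(3
[... 441 characters left out ...]
13), (np.int64(261), 42), (np.int64(262), 36), (np.int64(268), 35), (np.int64(269), 15)]
d0 216 [(np.int64(219), 16), (np.int64(220), 17), (np.int64(221), 20), (np.int64(222), 13), (np.int64(224), 34), (np.int64(225), 16), (np.int64(227), 17), (np.int64(259), 44), (np.int64(260), 21), (np.int64(262), 29)]
d0 217 [(np.int64(220), 14), (np.int64(224), 26), (np.int64(225), 27), (np.int64(258), 30), (np.int64(259), 29), (np.int64(261), 15), (np.int64(262), 24), (np.int64(263), 17), (np.int64(264), 14)]
d0 218 [(np.int64(220), 27), (np.int64(222), 22), (np.int64(225), 31), (np.int64(226), 23), (np.int64(256), 14), (np.int64(257), 25), (np.int64(258), 24), (np.int64(261), 40), (np.int64(263), 29)]
```

The lid sits about 2 mm too far along +y, so I'll correct that and lower with force checks.

```bash
echo '[0.0005,-0.002,0,0,0.02,0.0005,-0.002,0.006,0,0.02,0.0005,-0.002,0.012,0,0.02,0.0005,-0.002,0.017,0,0.02,0.0005,-0.002,0.02,0,0.02]' > path.dat && python3 -m pendant path.dat
echo '[0,0,0.002,0,0.02,0,0,0.004,0,0.02,0,0,0.006,0,0.02,0,0,0.006,0,0.02,0,0,0.006,0,0.02]' > path.dat && python3 -m pendant path.dat
echo '[0,0,0.0015,0,0.02,0,0,0.0015,0,0.02,0,0,0.0015,0,0.02]' > path.dat && python3 -m pendant path.dat
```

```text
time: 14.13
ee_pos: [0.4633, 0.0772, 0.1367]
tcp_rot: [180.0, 0.3, -164.3]
wrist_force: [0.1, 0.7, -0.8]
opening: 0.0261
grasp_force: 40.2
time: 14.55
ee_pos: [0.4637, 0.0773, 0.1319]
tcp_rot: [180.0, 0.3, -164.3]
wrist_force: [0.0, 0.0, -1.4]
opening: 0.0265
grasp_force: 40.2
time: 14.8
ee_pos: [0.4638, 0.0773, 0.1304]
tcp_rot: [180.0, 0.3, -164.3]
wrist_force: [-0.0, -0.6, -2.0]
opening: 0.0264
grasp_force: 40.2
```

```bash
echo '[0,0,0.001,0,0.02,0,0,0.0015,0,0.02,0,0,0.0015,0,0.02]' > path.dat && python3 -m pendant path.dat
```

```text
time: 15.05
ee_pos: [0.4639, 0.0773, 0.1294]
tcp_rot: [180.0, 0.4, -164.3]
wrist_force: [-1.9, -0.7, 4.9]
opening: 0.0264
grasp_force: 40.7
```

The lid made contact at exactly the expected seated height. Release and retreat upward.

```bash
echo '[0,0,0,0,0.05,0,0,0,0,0.05,0,0,0,0,0.05,0,0,0,0,0.05]' > path.dat && python3 -m pendant path.dat 
echo '[0,0,-0.01,0,0.05,0,0,-0.03,0,0.05,0,0,-0.06,0,0.05,0,0,-0.09,0,0.05,0,0,-0.11,0,0.05]' > path.dat && python3 -m pendant path.dat
echo '[0,-0.04,-0.02,0,0.05,0,-0.08,-0.03,0,0.05,0,-0.11,-0.03,0,0.05,0,-0.11,-0.03,0,0.05,0,-0.11,-0.03,0,0.05]' > path.dat && python3 -m pendant path.dat
python3 - <<'E'
from h import *
a=snap('scene','s6')[0];b=snap('side','d6')[0];w=snap('wrist','w6')[0]
I=np.hstack([cv2.resize(w,(400,300),interpolation=3),cv2.resize(b[180:300,170:330],(400,300),interpolation=2)]);I=np.vstack([I,np.hstack([cv2.resize(a[170:275,264:404],(400,300),interpolation=2),cv2.resize(b[200:260,210:290],(400,300),interpolation=2)])]);cv2.imwrite('pics/c6.png',I)
E
```

```text
time: 15.38
ee_pos: [0.4638, 0.0773, 0.1288]
tcp_rot: [180.0, 0.3, -164.3]
wrist_force: [-0.1, 0.3, -0.1]
opening: 0.0501
grasp_force: 0.0
time: 15.8
ee_pos: [0.4634, 0.0771, 0.2424]
tcp_rot: [180.0, 0.5, -164.3]
wrist_force: [0.9, -0.6, 1.1]
opening: 0.0501
grasp_force: 0.0
time: 16.22
ee_pos: [0.4929, -0.0303, 0.2694]
tcp_rot: [180.0, 0.3, -164.5]
wrist_force: [-0.1, 0.7, 0.1]
opening: 0.0499
grasp_force: 0.0
```

View pics/c6.png

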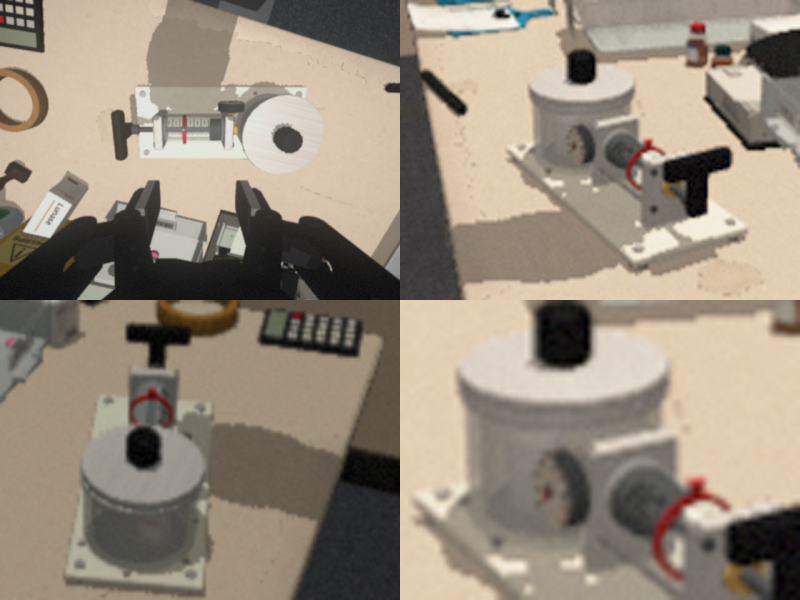

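The lid sits flush and level on the rim in all views, and the bystanders are upright. The bar is at about (120,134) in the wrist panel. Now to the handle: (0.519, −0.128), opening 34 mm to stay clear of the gland.

```bash
echo '[0.001,-0.037,0.02,0,0.034,0.001,-0.07,0.04,0,0.034,0.001,-0.1013,0.06,0,0.034,0.001,-0.1013,0.09,0,0.034,0.001,-0.1013,0.11,0,0.034]' > path.dat && python3 -m pendant path.dat
echo '[0,0,0,0,0.034,0,0,0,0,0.034]' > path.dat && python3 -m pendant path.dat
python3 - <<'E'
from h import *
im,K,T=snap('wrist','w7');o=bot.get_obs();p=np.array(o['ee_pos']);y=np.radians(o['tcp_rot'][2])
X=np.array([np.cos(y),np.sin(y)]);Y=np.array([np.sin(y),-np.cos(y)])
D=np.array([.519,-.1282])-p[:2];print(p,D@X,D@Y,.096-p[2])
cv2.imwrite('pics/w7b.png',cv2.resize(im,(800,600),interpolation=2))
E
```

```text
time: 16.78
ee_pos: [0.5192, -0.1267, 0.1563]
tcp_rot: [179.9, 0.2, -164.4]
wrist_force: [-0.9, -0.5, -0.6]
opening: 0.0339
grasp_force: 0.0
time: 16.95
ee_pos: [0.5191, -0.1255, 0.1585]
tcp_rot: [179.9, 0.2, -164.3]
wrist_force: [0.1, 0.1, 0.3]
opening: 0.0341
grasp_force: 0.0
[ 0.51980799 -0.12564297  0.15997368] 0.0014712383947507112 -0.0022420349609947408 -0.0639736828953133
```

View pics/w7b.png

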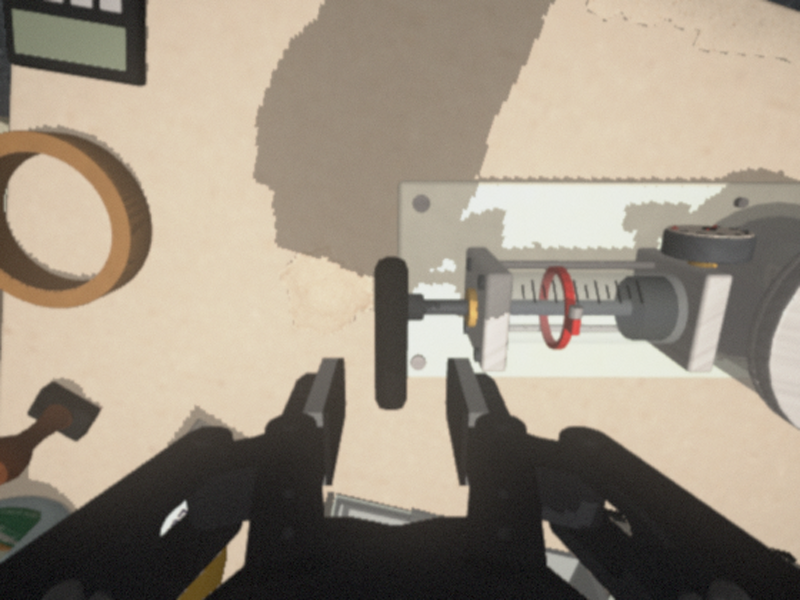

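The bar, at columns 376–408, lies centred between the fingertips (335 and 455). The ring is at (558,308) and the piston edge at about (620,307), both clearly visible from here. Descend and grip.

```bash
echo '[0.001,-0.002,0.02,0,0.034,0.001,-0.002,0.04,0,0.034,0.001,-0.002,0.055,0,0.034,0.001,-0.002,0.062,0,0.034,0.001,-0.002,0.062,0,0.034]' > path.dat && python3 -m pendant path.dat
echo '[0,0,0,0,0.005,0,0,0,0,0.005,0,0,0,0,0.005,0,0,0,0,0.005,0,0,0,0,0.005]' > path.dat && python3 -m pendant path.dat 70
echo '[0,0,0,0,0.005,0,0,0,0,0.005]' > path.dat && python3 -m pendant path.dat
python3 - <<'E'
from h import *
snap('wrist','w8');snap('side','d8');o=bot.get_obs();print(o['ee_pos'],o['wrist_force'])
E
```

```text
time: 17.42
ee_pos: [0.5196, -0.128, 0.097]
tcp_rot: [180.0, 0.3, -164.3]
wrist_force: [-0.4, -0.2, -0.5]
opening: 0.034
grasp_force: 0.0
time: 17.83
ee_pos: [0.5203, -0.1283, 0.0988]
tcp_rot: [-180.0, 0.5, -164.3]
wrist_force: [-1.8, 3.8, 7.0]
opening: 0.013
grasp_force: 68.8
time: 18.0
ee_pos: [0.5203, -0.1283, 0.0988]
tcp_rot: [180.0, 0.5, -164.3]
wrist_force: [-2.0, 4.0, 6.7]
opening: 0.013
grasp_force: 68.8
[ 0.52031777 -0.12830548  0.0987767 ] [-1.79444304  3.98600521  7.92669824]
```

Gripped firmly. Pull 33 mm first (tool −y), then measure the piston edge against the ring.

```bash
echo '[0,-0.01,0,0,0.005,0,-0.02,0,0,0.005,0,-0.028,0,0,0.005,0,-0.033,0,0,0.005,0,-0.033,0,0,0.005]' > path.dat && python3 -m pendant path.dat
echo '[0,0,0,0,0.005,0,0,0,0,0.005,0,0,0,0,0.005]' > path.dat && python3 -m pendant path.dat
python3 - <<'E'
from h import *
im=snap('wrist','w9')[0];o=bot.get_obs();print(o['ee_pos'],o['wrist_force'])
I=cv2.resize(im[150:280,260:520],(780,390),interpolation=2);cv2.imwrite('pics/c9.png',I)
E
```

```text
time: 18.52
ee_pos: [0.5292, -0.1604, 0.0988]
tcp_rot: [180.0, 0.5, -164.3]
wrist_force: [-2.2, 7.0, 8.8]
opening: 0.0127
grasp_force: 69.1
time: 18.77
ee_pos: [0.529, -0.1597, 0.0988]
tcp_rot: [180.0, 0.5, -164.3]
wrist_force: [-2.3, 6.7, 8.0]
opening: 0.0131
grasp_force: 69.0
[ 0.52899749 -0.15972316  0.09874879] [-2.64044481  5.70845632  9.36437255]
```

View pics/c9.png

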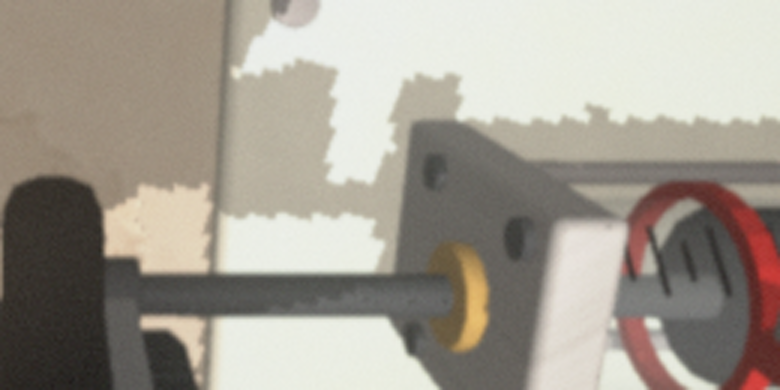

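Crop 9 shows the piston face (left arc at about 660) just reaching the ring (arcs at 620 and 775), so it is slightly short of or close to the mark. I have now viewed 11 pictures, one more than the 10 allowed, so I'll work from numbers only from here. I'll get the required travel from subpixel profiles in the three home-position pictures.

```bash
python3 - <<'E'
from h import *
yw=np.radians(15.3);y=np.array([-np.sin(yw),np.cos(yw),0]);x=np.array([y[1],-y[0],0])
O=np.array([.4635,.077,0])-.075*y
def red(im):
    g=cv2.cvtColor(im,cv2.COLOR_BGR2HSV);return ((g[...,1]>120)&((g[...,0]<8)|(g[...,0]>172))&(g[...,2]>60)).astype(np.uint8)
for n in('w1','w6','w7'):
    im,K,T=load(n);g=cv2.cvtColor(im,6).astype(float);c=T[:3,3]-O
    print(n,'cam tester x,y,z',c@x,c@y,c[2])
    # straighten barrel: sample along y at given x offset, height .068
    for xo in(-.009,-.006,.006,.009):
        z=.052+np.sqrt(.0165**2-xo**2)
        ys=np.arange(-.085,.005,.0005)
        p=np.array([proj(O+x*xo+y*t+[0,0,z],K,T) for t in ys],np.float32)
        pr=cv2.remap(g.astype(np.float32),p[None,:,0],p[None,:,1],1)[0]
        rr=cv2.remap(red(im).astype(np.float32),p[None,:,0],p[None,:,1],1)[0]
        zr=.052+np.sqrt(.0195**2-xo**2)
        p2=np.array([proj(O+x*xo+y*t+[0,0,zr],K,T) for t in ys],np.float32)
        r2=cv2.remap(red(im).astype(np.float32),p2[None,:,0],p2[None,:,1],1)[0]
        on=ys[r2>.5];e=[(round(ys[i]*1000,1),int(pr[i+2]-pr[i-2])) for i in range(2,178) if abs(pr[i+2]-pr[i-2])>35 and abs(pr[i+2]-pr[i-2])>=max(abs(pr[j+2]-pr[j-2]) for j in range(max(2,i-4),min(178,i+5)))]
        print(xo,'ring',on.min()*1e3 if len(on) else 0,on.max()*1e3 if len(on) else 0,'edges',e)
E
```

```text
w1 cam tester x,y,z 0.05840944620328612 -0.011917104462881497 0.4325635780712369
-0.009 ring 0 0 edges [(np.float64(-84.0), -53), (np.float64(-52.0), -42), (np.float64(-48.5), 61), (np.float64(-16.0), -54), (np.float64(-1.0), 46), (np.float64(3.5), 51)]
-0.006 ring 0 0 edges [(np.float64(-84.0), -58), (np.float64(-57.5), -38), (np.float64(-48.5), 50), (np.float64(-16.0), -63), (np.float64(-1.0), 49), (np.float64(3.5), 49)]
0.006 ring -54.99999999999998 -51.99999999999998 edges [(np.float64(-84.0), -63), (np.float64(-16.0), -35), (np.float64(-1.0), 39), (np.float64(3.5), 55)]
0.009 ring -54.99999999999998 -50.99999999999998 edges [(np.float64(-84.0), -53), (np.float64(-74.0), 38), (np.float64(-56.0), -51), (np.float64(-48.0), 49), (np.float64(-16.0), -65), (np.float64(-1.0), 39), (np.float64(3.5), 60)]
w6 cam tester x,y,z -0.07351555562486264 -0.03450404630761248 0.38590063855236334
-0.009 ring -53.99999999999998 -51.49999999999998 edges [(np.float64(-84.0), -65), (np.float64(-70.5), -39), (np.float64(-60.5), -42), (np.float64(-55.5), -69), (np.float64(-48.5), 64), (np.float64(-40.5),
[... 815 characters left out ...]
np.float64(-48.0), 65), (np.float64(-37.5), 57), (np.float64(-34.5), -37), (np.float64(-30.5), -67), (np.float64(3.5), -39)]
-0.006 ring -54.49999999999998 -54.49999999999998 edges [(np.float64(-55.0), -41), (np.float64(-1.0), 36), (np.float64(3.5), -39)]
0.006 ring -54.99999999999998 -47.99999999999997 edges [(np.float64(-81.0), -38), (np.float64(-65.5), -62), (np.float64(-60.5), 67), (np.float64(-55.0), -94), (np.float64(-49.5), 40), (np.float64(-46.0), 70), (np.float64(-27.5), -75), (np.float64(3.5), -37)]
0.009 ring -54.99999999999998 -51.49999999999998 edges [(np.float64(-63.5), -93), (np.float64(-59.0), 95), (np.float64(-54.5), -120), (np.float64(-45.5), 72), (np.float64(-25.0), -100)]
```

The ring is at tester y ≈ −53 mm, so the travel needed is about 35.2 mm. The TCP puts the bar at −138.1 when gripped (home) and −170.7 now, a travel of 32.6. I'll pull 2.6 mm more, then check the piston against the ring in the wrist picture.

```bash
echo '[0,-0.0026,0,0,0.005,0,-0.0026,0,0,0.005,0,-0.0026,0,0,0.005,0,-0.0026,0,0,0.005]' > path.dat && python3 -m pendant path.dat
python3 - <<'E'
from h import *
snap('wrist','w10');snap('scene','s10');snap('side','d10')
o=bot.get_obs();yw=np.radians(15.3);y=np.array([-np.sin(yw),np.cos(yw),0]);x=np.array([y[1],-y[0],0])
O=np.array([.4635,.077,0])-.075*y;print(o['ee_pos'],(o['ee_pos']-O)@y,o['wrist_force'])
for n in('w9','w10'):
    im,K,T=load(n);g=cv2.cvtColor(im,6).astype(np.float32);h=cv2.cvtColor(im,cv2.COLOR_BGR2HSV)
    r=((h[...,1]>120)&((h[...,0]<8)|(h[...,0]>172))&(h[...,2]>60)).astype(np.float32)
    T=T.copy();T[:3,3]-=0
    ys=np.arange(-.075,-.03,.001)
    for xo in(-.012,-.008,.0,.008):
      for R,src in((.0195,r),(.0165,g)):
        p=np.array([proj(O+x*xo+y*t+[0,0,.052+np.sqrt(R*R-xo*xo)],K,T) for t in ys],np.float32)
        v=cv2.remap(src,p[None,:,0],p[None,:,1],1)[0]
        print(n,xo,R,(ys[v>.5]*1e3).round().astype(int).tolist() if R>.018 else v.astype(int).tolist())
E
```

```text
time: 19.15
ee_pos: [0.5297, -0.1622, 0.0988]
tcp_rot: [179.9, 0.5, -164.3]
wrist_force: [-3.4, 7.2, 8.6]
opening: 0.0128
grasp_force: 69.0
[ 0.52967564 -0.16213897  0.09877142] -0.1731252350652337 [-2.57428516  6.46348183  8.10569194]
w9 -0.012 0.0195 [-56, -55, -54, -53, -52, -51]
w9 -0.012 0.0165 [207, 123, 89, 114, 139, 175, 123, 69, 84, 84, 83, 66, 61, 81, 82, 82, 64, 59, 80, 82, 76, 60, 58, 80, 93, 92, 89, 77, 84, 84, 85, 71, 51, 77, 85, 85, 71, 49, 78, 84, 110, 104, 59, 113, 123]
w9 -0.008 0.0195 [-56, -55, -54, -53, -52, -51]
w9 -0.008 0.0165 [120, 116, 118, 118, 117, 119, 104, 71, 114, 117, 119, 116, 113, 115, 115, 113, 95, 53, 84, 89, 83, 56, 57, 75, 77, 81, 79, 54, 84, 93, 92, 93, 90, 91, 92, 89, 87, 53, 75, 93, 116, 129, 129, 130, 129]
w9 0.0 0.0195 [-56, -55, -54, -53, -52]
w9 0.0 0.0165 [119, 118, 125, 126, 136, 170, 174, 140, 98, 96, 96, 95, 94, 95, 93, 95, 95, 94, 93, 95, 89, 66, 60, 59, 58, 64, 79, 101, 125, 141, 159, 169, 167, 143, 100, 94, 93, 94, 94, 99, 149, 170, 170, 168, 161]
w9 0.008 0.0195 [-55, -54, -53, -52, -51, -50, -48, -47, -46, -45, -44, -43]
w9 0.008 
[... 605 characters left out ...]
10, 90, 91, 82, 54, 81, 87, 86, 59, 58, 73, 78, 77, 81, 54, 80, 93, 92, 92, 90, 92, 91, 90, 86, 53, 106, 131, 130, 129, 129, 117, 0]
w10 0.0 0.0195 [-56, -55, -54, -53, -52, -51]
w10 0.0 0.0165 [115, 124, 125, 126, 138, 109, 95, 96, 96, 96, 94, 94, 94, 92, 94, 93, 93, 93, 94, 92, 89, 66, 60, 57, 58, 61, 75, 98, 118, 137, 156, 167, 167, 151, 102, 96, 95, 116, 161, 168, 172, 169, 169, 166, 0]
w10 0.008 0.0195 [-56, -55, -54, -53, -52, -51, -50, -48, -47, -46, -45, -44, -43]
w10 0.008 0.0165 [230, 232, 232, 230, 215, 139, 111, 116, 118, 116, 158, 202, 138, 102, 93, 93, 91, 93, 95, 93, 92, 88, 64, 63, 73, 99, 89, 66, 59, 57, 59, 63, 87, 106, 109, 108, 104, 159, 223, 227, 227, 228, 227, 226, 226]
```

The anchor is ambiguous by 1–2 mm, because the block edges suggest a small frame offset. I'll measure the piston face directly instead: the silhouette of its circular face against the bright background, with the ring in the same picture.

```bash
python3 - <<'E'
from h import *
for n in('w9','w10'):
    im=load(n)[0];g=cv2.cvtColor(im,6);h=cv2.cvtColor(im,cv2.COLOR_BGR2HSV)
    r=((h[...,1]>120)&((h[...,0]<8)|(h[...,0]>172))&(h[...,2]>60))
    v,u=np.nonzero(r);k=u>400;print(n,u[k].min(),u[k].max(),v[k].min(),v[k].max())
    for row in range(210,288,4):print(row,' '.join('RR' if r[row,c] else '%d'%g[row,c] for c in range(464,530,1)))
E
```

```text
w9 473 533 212 287
210 119 120 122 120 122 121 122 120 118 120 118 118 118 120 118 112 109 108 100 94 89 92 88 88 90 90 90 92 92 90 91 92 98 100 100 109 112 116 118 114 118 115 118 119 119 117 116 117 117 120 120 118 115 112 115 115 115 110 114 109 110 112 112 112 112 114
214 166 169 164 168 168 168 167 168 167 160 152 127 97 77 69 RR 67 RR RR RR RR 67 66 RR RR RR RR RR RR RR RR RR RR RR RR RR RR RR RR RR 109 130 150 164 167 166 166 165 166 167 167 164 167 167 162 165 162 162 161 165 163 160 164 162 157 161
218 155 153 152 152 153 152 148 126 99 81 81 78 77 82 84 84 84 83 87 99 116 138 151 149 149 151 152 146 136 115 86 71 RR RR RR RR RR RR RR RR RR RR RR RR RR 111 124 130 128 127 128 128 128 128 127 128 132 134 140 138 142 138 144 145 145 148
222 132 138 144 149 139 109 90 84 85 89 95 95 94 95 98 111 131 152 159 162 158 153 145 126 102 89 81 70 69 72 70 67 68 70 67 62 RR RR RR RR RR RR RR RR RR RR RR RR RR 74 68 68 67 67 69 65 67 62 64 69 62 65 66 67 63 67
226 207 209 210 203 186 140 107 100 105 102 101 80 76 100 146 166 168 170 163 141 106 81 75 76 74 78 74 75 78 76 69 60 58 59 74 
[... 7497 characters left out ...]
28 229 229 227 229 227 226 211 171 131 111 105 108 106 108 111 109 109 115 132 153 189 214 221 218 201 180 157 136 121 110 106 104 92 80 70 RR RR RR RR RR RR RR RR RR RR RR RR RR RR 115 106 99 89 78 RR RR RR RR
282 222 229 229 230 228 227 229 231 228 230 229 228 230 227 229 225 226 221 205 165 117 93 86 82 79 83 84 80 80 80 87 87 97 109 131 138 120 90 76 RR RR RR RR RR RR RR RR RR RR RR RR RR RR 166 202 220 225 226 224 224 223 224 224 221 216 214
286 227 230 230 230 231 230 231 231 232 232 231 232 231 231 231 232 233 231 232 233 230 228 220 207 198 175 138 109 84 73 RR 69 RR RR RR RR RR RR RR RR RR RR RR RR RR RR 140 169 196 209 219 225 229 230 230 229 230 231 230 229 230 229 230 230 230 229
```

The ring's left outer edge, its right outer edge and the piston face's left arc can all be read from the w10 rows. Fit circles in planes across the barrel axis by ray casting.

```bash
python3 - <<'E'
from h import *
from scipy.optimize import least_squares
yw=np.radians(15.3);y=np.array([-np.sin(yw),np.cos(yw),0]);x=np.array([y[1],-y[0],0]);z=np.array([0,0,1.])
O=np.array([.4635,.077,0])-.075*y;_,K,T=load('w10')
ringL=[(479.5,214),(475.7,218),(473.6,222),(474.2,226),(473.8,230),(472.9,234),(472.4,238),(471.6,242),(470.9,246),(470,250),(469.3,254),(469.8,258),(472.3,266),(474.2,270),(476.3,274),(479.3,278),(483.2,282),(489.5,286)]
ringL=[q for q in ringL if q[1]>=266 or q[1]<=218 ]+[(473.8,230),(472.4,238)]
ringR=[(512.6,218),(517.5,222),(520.6,226),(522.6,230),(524.6,234),(525.6,238),(526.7,242),(527.5,246)]
pis=[(487.8,222),(484.3,226),(481.5,230),(480,234),(479.2,238),(481,258),(482.3,262),(484,266),(486.7,270),(490.2,274)]
R=T[:3,:3]
def rad(q,yp,xc,zc):
    o=T[:3,3]-O;out=[]
    for p in q:
        d=R@np.linalg.inv(K)@[*p,1.];P=o+d*((yp-o@y)/(d@y));out.append(np.hypot(P@x-xc,P[2]-zc))
    return np.array(out)
def res(v,axis=True):
    yf,ro,yp,rp,xc,zc=v
    return np.r_[rad(ringL,yf,xc,zc)-ro,rad(ringR,yf+.004,xc,zc)-ro,rad(pis,yp,xc,zc)-rp]*1e3
for fix in(None,.0155,.016,.0165,.017):
    f=(lambda v:np.r_[res(v),(0 if fix is None else (v[3]-fix)*1e5),(v[4])*200,(v[5]-.052)*200])
    s=least_squares(f,[-.055,.02,-.053,.0165,0,.052],x_scale=.001,loss='soft_l1',f_scale=.5);print(fix,(s.x*1e3).round(2),'mark-piston mm',((s.x[0]+.002-s.x[2])*1e3).round(2),'cost',round(s.cost,3))
r=res(s.x);print(r.round(2))
E
```

```text
None [-5.562e+01  2.076e+01 -5.218e+01  1.616e+01 -2.000e-02  5.261e+01] mark-piston mm -1.44 cost 3.341
0.0155 [-56.09  20.67 -53.15  15.5   -0.32  53.25] mark-piston mm -0.95 cost 3.43
0.016 [-55.72  20.74 -52.41  16.    -0.09  52.75] mark-piston mm -1.32 cost 3.347
0.0165 [-55.42  20.79 -51.73  16.5    0.11  52.35] mark-piston mm -1.69 cost 3.363
0.017 [-55.2   20.83 -51.14  17.     0.25  52.07] mark-piston mm -2.06 cost 3.461
[ 0.45  0.46  0.21  0.1   0.2   0.09  0.04 -0.03 -2.84 -3.44 -0.74 -0.19
  0.03 -0.03  0.17 -0.01  0.06  0.13 -0.24 -0.17  0.32  0.43  0.37 -0.17
 -0.12 -0.03 -0.23 -0.3 ]
```

The piston is still about 1.4 mm short, which agrees with the corrected travel of about 36.3 mm. Pull 1.4 mm more and hold.

```bash
echo '[0,-0.0014,0,0,0.005,0,-0.0014,0,0,0.005,0,-0.0014,0,0,0.005,0,-0.0014,0,0,0.005,0,-0.0014,0,0,0.005]' > path.dat && python3 -m pendant path.dat
python3 - <<'E'
from h import *
im=snap('wrist','w11')[0];g=cv2.cvtColor(im,6)
for row in(226,230,234,238,258,262,266,270,274,278):print(row,g[row,470:506].tolist())
h=cv2.cvtColor(im,cv2.COLOR_BGR2HSV);r=((h[...,1]>120)&((h[...,0]<8)|(h[...,0]>172))&(h[...,2]>60))
for row in range(218,250,4):c=np.nonzero(r[row])[0];print(row,c.max())
for row in(214,218,266,270,274,278,282,286):print(row,g[row,470:500].tolist())
E
```

```text
time: 19.72
ee_pos: [0.53, -0.1635, 0.0988]
tcp_rot: [179.9, 0.5, -164.3]
wrist_force: [-3.2, 5.6, 7.0]
opening: 0.0131
grasp_force: 69.0
226 [206, 201, 204, 210, 208, 206, 193, 162, 124, 103, 99, 103, 97, 72, 59, 63, 73, 77, 78, 76, 75, 73, 74, 74, 73, 78, 73, 76, 76, 74, 74, 77, 68, 60, 57, 68]
230 [222, 223, 220, 221, 219, 214, 190, 146, 116, 109, 105, 95, 86, 75, 59, 54, 64, 77, 78, 80, 81, 80, 78, 75, 69, 64, 69, 70, 78, 76, 78, 80, 75, 68, 54, 55]
234 [221, 221, 220, 219, 211, 189, 133, 99, 105, 106, 91, 86, 83, 82, 80, 67, 52, 64, 79, 81, 83, 87, 84, 82, 77, 65, 52, 63, 75, 81, 81, 81, 83, 80, 74, 59]
238 [219, 221, 218, 217, 201, 165, 109, 70, 70, 84, 88, 85, 86, 85, 82, 79, 70, 57, 56, 81, 85, 84, 87, 87, 84, 82, 68, 52, 62, 78, 80, 84, 83, 83, 86, 78]
258 [197, 175, 137, 118, 114, 122, 125, 123, 126, 119, 108, 100, 95, 96, 94, 93, 91, 99, 98, 95, 96, 94, 94, 94, 93, 96, 96, 94, 96, 90, 94, 94, 95, 92, 96, 93]
262 [185, 167, 150, 126, 117, 115, 119, 125, 126, 124, 122, 116, 104, 100, 96, 100, 96, 94, 96, 93, 94, 95, 96, 96, 96, 98, 96, 95, 95, 96, 95, 95, 92, 93, 95, 93]
266
[... 1208 characters left out ...]
4, 134, 116, 115, 118, 120, 122, 121, 117, 116, 105, 102, 96, 97, 95, 96, 96, 96, 95, 97, 94, 94, 95, 94]
274 [229, 232, 230, 231, 231, 233, 231, 222, 183, 138, 118, 109, 112, 114, 114, 116, 119, 117, 115, 111, 104, 107, 102, 97, 94, 93, 95, 94, 94, 91]
278 [230, 228, 230, 227, 229, 228, 227, 227, 229, 228, 217, 178, 135, 112, 107, 108, 108, 106, 107, 107, 107, 112, 123, 143, 175, 197, 195, 179, 158, 134]
282 [228, 229, 228, 229, 230, 228, 228, 228, 227, 228, 229, 228, 228, 224, 209, 170, 125, 92, 85, 84, 79, 79, 80, 79, 81, 80, 83, 84, 92, 106]
286 [231, 230, 230, 230, 231, 232, 231, 232, 232, 233, 233, 232, 233, 232, 230, 232, 233, 231, 227, 220, 204, 173, 141, 111, 87, 77, 68, 70, 72, 68]
```

```bash
python3 -c "
from workcell import bot
o=bot.get_obs();print(o['ee_pos'],o['wrist_force'],o['grasp_force']);print(bot.job_done())"
```

```text
[ 0.53003381 -0.1634562   0.09875312] [-3.04671918  6.76157376  8.65472059] 69.00957226753235
the job is handed in; nothing more can be done
None
```

I handed the job in at about 20 s: the lid is seated flush and released, and the gripper is holding the pump handle at about 36.4 mm of travel with the piston edge at the red ring to within about 1 mm by my measurements; I viewed 11 pictures, one over the limit of 10.

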